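# Shift the lead mill into slow gear

## Task

The gear lever of the bench mill that rolls lead came is standing somewhere along the outer leg of its H-shaped gate, the leg away from the rolls. Push it with the fingertips, without gripping or forcing it, back to neutral, across, and fully home into the slow slot: the one on the roll side at the end away from the motor, marked by a single dot. Leave the lever there, let go, and do not disturb the tools, bottles and loose parts lying about.

Things in the scene. Friction and masses are not known exactly. Their poses are not given: they have to be found in the camera images.
- mill: Lead came mill, grey-green cast iron, fixed, turned up to 30 deg. Origin on the table under the gate's centre; own z up, x from the gate to the motor, y from the gate to the rolls. Base x -135 to 200, y -95 to 220 mm, 18 mm high; its ledge at x below -83 is bare but for loose parts. Gearbox 166 x 158 mm, 100 mm high, on it the gate plate 84 x 84 mm, top face 108 mm above the table
- motor (a point): Top of the motor, a lying finned cylinder at mill x = +78 to +197, y = -62 to +46 mm, up to 115 mm above the table; axes as mill
- rolls (a point): Top of the roll stand: two cheek plates with toothed wheels between and outside them, at mill x = -50 to +50, y = +100 to +198 mm, 160 mm high; the adjusting screw on top ends at this point, 186 mm above the table. In front and behind it a feed guide along mill x, 106 mm high. Axes as mill
- gate (a point): Centre of the H gate at the plate's top face; axes as mill. Two legs along mill x at y = -18 mm (outer) and +18 mm (roll side), joined by a neutral channel along y at x = 0; all 17 mm wide. Two round-tipped tongues part the legs: the shaft changes legs only within about 2 mm of x = 0
- slow_slot (a point): End of the slow slot (the goal), at the plate's top face: mill x = -21.7, y = +18 mm; the shaft stands about here when home. Small dark marks on the rim: one dot here, two dots at the roll-side end near the motor, three dots at the outer end near the motor, a bar at the outer end away from it (reverse). Axes as mill
- knob (a point): Centre of the black ball knob, 34 mm in diameter, on the 12 mm steel shaft; z points up along the shaft. 206 mm above the table with the lever upright; swings about 52 mm either way in mill y and 55 mm in mill x. The lever stays where it is left: dry friction, 2 to 3 N at the knob to move it, no spring. More than 30 N is forcing it
- pivot (a point): Pivot of the lever inside the gearbox, 44 mm above the mill's origin; axes as mill. With c = joint yoke and f = joint lever, the knob's centre lies from here at 162 mm x (sin f, sin c cos f, cos c cos f) in mill axes
- yoke (a joint): Sideways tilt of the lever, rad: 0 upright, positive towards the rolls. Outer leg about -0.29, roll-side leg about +0.29, each with a play of 0.04; stops at -0.33 and +0.33
- lever (a joint): Tilt of the lever along the legs, rad: 0 in neutral, positive towards the motor, negative away from it; stops at -0.35 and +0.35 are the ends of the slots. Fully home in the slow slot: about -0.35
- hexkey: L-shaped hex key, 70 x 25 mm, 6 mm thick, loose on the mill's base ledge; leave alone
- wheel: Spare milling wheel, steel ring 48 mm across, 12 mm thick, loose on the mill's base ledge; leave alone
- hammer: Hammer with wooden handle, 260 mm long, lying on the table at the right; leave alone
- knife: Flat-bladed knife with wooden handle, 200 mm long, lying on the table near the robot; leave alone
- flux: White bottle, 56 mm across, 130 mm tall, on the table; leave alone
- nails: Jar of nails with steel cap, 68 mm across, 75 mm tall, on the table; leave alone
- brush: Small brush, 170 mm long, lying on the table; leave alone
- oil: Steel can, 60 mm across, 110 mm tall, on the table; leave alone

How it is judged:
By the outcome, as a careful person would: the job done as asked, in the order asked, and still so for the second after the job is handed in, with the robot touching nothing.
It also fails if it takes over 51 s, if anything falls off the work surface, if the arm or the gripper's body presses on something with over 40 N, if the wrist force passes 120 N, or if a joint passes its speed limit or range.

## Robot

A 6-joint arm with a two-finger parallel gripper is mounted at the origin on the work surface. World frame = base frame: x ahead of the robot, y to its left, z up, the work surface at z = 0. Lengths are in m, angles in rad, forces in N, time in s.
With the tool pointing down it reaches from about 0.3 to 0.875 m from the base axis. Payload 6.4 kg.
Tool frame: the origin (TCP) lies on the centre line of the jaws, within the pads' length; the fingertips stand 25 mm ahead of it and the grasp point (between the pads) lies 6 mm ahead of it; z points along the fingers, y is the line along which they close (so a half turn about z gives the same grasp; the last joint's range is limited). The gripper opens to 85 mm and grips with 20 to 120 N. Pads are 22 mm wide; open, the fingers measure 114 mm over their backs; the gripper's body (76 mm by 85 mm) begins 54 mm behind the grasp point. The pads swing forward as they close: fully open they stand 13 mm farther back than shut.
Start: joints at [-1.487, 0.181, 1.607, -0, 1.354, -0.206], TCP at [0.164, -0.551, 0.256] pointing down, gripper open.
Joint ranges: [-2.99, 2.99], [-0.89, 2.07], [0.3, 2.58], [-1.14, 4.28], [0, 2.63], [-3.12, 3.12]. Speed limits (rad/s): [2.57, 2.57, 3.01, 3.14, 3.14, 3.14].

## Interface

Orientations are given as a unit quaternion [w, x, y, z].
In Python, from bench import get_obs, camera, hand_in, spot_in gives the robot as it stands.
- The arm moves only by the shell command python3 -m jog 'ROWS'. ROWS is JSON, one flat list of numbers, 7 for each row, row after row: the shift along the tool's x, y, z in m, then the turn, a rotation vector about the tool's x, y, z in rad, then the closure, from 0 (fully open) to 1 (shut). A call has 1 to 20 rows; each row is the pose to reach, as a shift and turn from the pose commanded when the call began, along the tool's axes at that moment; what a row does not reach only later rows make up. A row lasts 1/8 s, in which the tool goes at most 62.5 mm and 10.7 degrees, less where a joint would pass 70% of its speed; a pose out of reach is approached as far as the arm can. A call with a gripper value outside its range is refused whole. The fingers move at their own pace and stop on an object; the grip force is fixed at half the most. Time passes only in rows, so rows that repeat a pose let the fingers close. It gives the time, the measured TCP pose, the force, the opening and the grip force at its end, in the units of the state.
- get_obs(): the state, without advancing time (a new reading comes with each control period).
- camera(name): name is "side" or "top" or "wrist"; returns a dict with "frame" (384x512x3 uint8, red, green, blue), "mtx" (3x3 intrinsics, pixels), "distortion" ([k1, k2, p1, p2, k3] as OpenCV has them; the pictures are not rectified), "extrinsics" (4x4, takes a point from camera to world coordinates). Camera axes: x right, y up, looking along -z (the intrinsics and any distortion apply to the point x, -y, -z); pixel columns grow to the right and rows downward; lengths in m; the calibration is good to about 2 mm. A picture is of the moment at which its call begins. There is no depth.
- hand_in(): hands the job in; it is judged then, once.
Trained networks look in a picture, given as the dict that the camera call returned (one of the last four; its "shot" number tells which), for a name from the list of things; names that differ only in an ending like _2 or _b are one class to them, and where a whole thing is asked for, a point or a joint stands for the part that bears it (a point fixed in the world has none). Each returns a list of dicts, best first, with "confidence" (0 to 1); they miss things now and then, are a little off and sometimes report something else, mostly with a low value. They report only what shows in the picture. A call takes as long as a camera call.
- spot_in(picture, name): "xyz" ([x, y, z] in m, in world coordinates, good to about 4 mm: the middle of the surface that is visible of it).
The state is a dict: "time_s": time; "q": joint angles; "dq": joint speeds; "joint_efforts": joint torques, N m; "eef_pos": TCP position; "eef_rot": TCP orientation; "wrist_force": force on the tool from outside, world axes, zero at the start; "torque": the same for the moment, N m; "opening": opening from 0.0 (shut) to 1.0 (fully open); "grasp_force": force on a finger pad.
Only numpy, scipy, OpenCV 4.12 (cv2) and the standard library are available. Lean on these libraries where they do the work, as an engineer would, in place of code of your own. Each camera call takes 0.05 s, during which the arm holds its last target. There are 200 camera calls.

## Working session

There is one attempt and no reset: what is moved stays moved. The work goes in short steps, Python scripts to look and compute and a shell command to move; the robot and the scene stay as the last step left them, time stands still between calls to the robot, and variables do not carry over. Pictures are saved under pics/ and viewed, at most 10 in all, crops included, and the job is handed in when it is done.

```bash
mkdir -p pics
cat > look.py <<'E'
import sys,cv2,numpy as np
from bench import *
def shot(n,tag):
    c=camera(n); cv2.imwrite(f'pics/{tag}.png',cv2.cvtColor(c['frame'],cv2.COLOR_RGB2BGR)); return c
def proj(c,p):
    p=np.atleast_2d(p).astype(float); E=np.linalg.inv(c['extrinsics']); q=p@E[:3,:3].T+E[:3,3]; q=q*[1,-1,-1]
    return cv2.projectPoints(q,np.zeros(3),np.zeros(3),np.array(c['mtx']),np.array(c['distortion']))[0][:,0]
def ray(c,uv):
    u=cv2.undistortPoints(np.array([[uv]],float),np.array(c['mtx']),np.array(c['distortion']))[0,0]
    E=np.array(c['extrinsics']); return E[:3,3],E[:3,:3]@np.array([u[0],-u[1],-1])
def at_z(c,uv,z):
    o,d=ray(c,uv); return o+d*(z-o[2])/d[2]
E
python3 - <<'E'
from look import *
np.set_printoptions(precision=4,suppress=True)
print(get_obs())
for n in ['top','side']:
    c=shot(n,n+'0')
    print(n,np.array(c['extrinsics'])[:3])
    for k in ['mill','motor','rolls','gate','slow_slot','knob','flux','oil','nails','wheel','hexkey','hammer','knife','brush']:
        print(k,[(np.round(d['xyz'],3).tolist(),round(d['confidence'],2)) for d in spot_in(c,k)[:2]])
E
```

```text
{'time_s': 0.0, 'q': array([-1.4873,  0.1815,  1.608 ,  0.    ,  1.3538, -0.2063]), 'dq': array([-0.0006, -0.0002,  0.001 ,  0.0002,  0.0007, -0.0018]), 'joint_efforts': array([ -0.0009, -44.4869, -35.1335,  -0.0003,   0.009 ,  -0.    ]), 'eef_pos': array([ 0.1643, -0.5505,  0.2554]), 'eef_rot': array([-0.0009,  0.9895,  0.1444,  0.0001]), 'wrist_force': array([-0.0282, -0.7764,  0.1779]), 'torque': array([-0.0052, -0.0213,  0.0326]), 'grasp_force': 0.0, 'opening': 1.0007768280094527}
top [[-0.0211  0.9929 -0.1166  0.3619]
 [-0.9996 -0.0188  0.0202  0.044 ]
 [ 0.0179  0.117   0.993   1.4795]]
mill [([0.574, 0.046, 0.091], 0.75)]
motor [([0.575, 0.046, 0.089], 0.96), ([0.288, -0.245, 0.002], 0.62)]
rolls [([0.57, 0.051, 0.092], 0.64)]
gate [([0.573, 0.046, 0.093], 0.74)]
slow_slot [([0.571, 0.047, 0.093], 0.88)]
knob [([0.494, -0.024, 0.209], 0.57), ([0.573, 0.051, 0.096], 0.44)]
flux [([0.475, -0.295, 0.091], 0.85)]
oil [([0.569, 0.458, 0.11], 0.74)]
nails [([0.679, -0.32, 0.072], 0.72), ([0.569, 0.046, 0.091], 0.54)]
wheel [([0.453, 0.09, 0.033], 0.53)]
hexkey [([0.575, 0.05, 0.09],
[... 224 characters left out ...]
1]
 [-0.2756 -0.6981  0.6609  1.0093]
 [-0.0081  0.6892  0.7246  1.2113]]
mill [([0.558, 0.101, 0.077], 0.77)]
motor [([0.558, 0.105, 0.076], 0.6)]
rolls [([0.563, 0.105, 0.078], 0.68), ([0.469, -0.289, 0.069], 0.43)]
gate [([0.559, 0.106, 0.078], 0.92), ([0.506, -0.016, 0.192], 0.52)]
slow_slot [([0.559, 0.104, 0.083], 0.84)]
knob [([0.505, -0.015, 0.193], 0.62)]
flux [([0.471, -0.288, 0.071], 0.75)]
oil [([0.566, 0.486, 0.1], 0.66)]
nails [([0.675, -0.308, 0.049], 0.58), ([0.559, 0.11, 0.079], 0.43)]
wheel [([0.452, 0.098, 0.03], 0.43)]
hexkey [([0.422, 0.004, 0.021], 0.4), ([0.501, -0.015, 0.194], 0.18)]
hammer [([0.476, -0.414, 0.016], 0.86)]
knife [([0.558, 0.106, 0.078], 0.3)]
brush []
```

Run:
```python
import cv2
im=cv2.imread('pics/top0.png'); cv2.imwrite('pics/top0c.png',cv2.resize(im[100:330,130:430],None,fx=2.6,fy=2.6,interpolation=cv2.INTER_CUBIC))
```

```text
(no output)
```

View pics/top0.png

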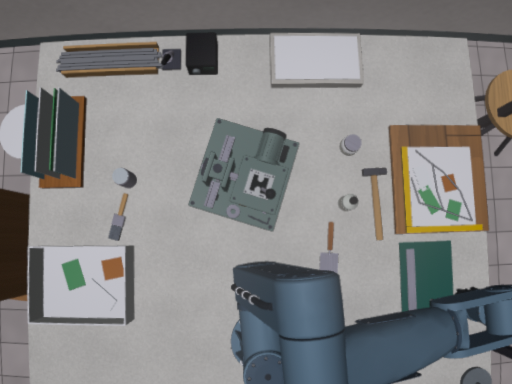

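View pics/top0c.png

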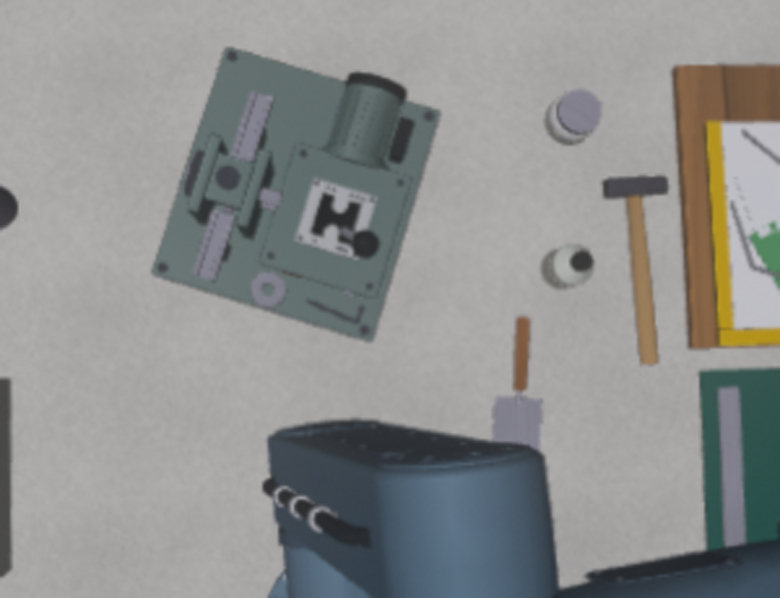

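View pics/side0.png

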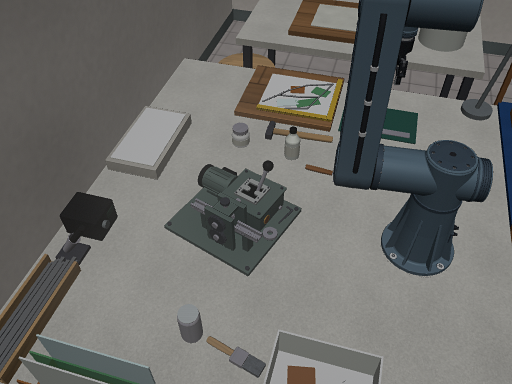

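The top view shows the mill's base corners at crop pixels (229,52), (438,115), (373,338) and (155,272). The white gate plate sits at about (338,218) and the knob at (366,243). The lever is on the outer leg, on the reverse side. I'll fit the pose next.

```bash
cat > fit.py <<'E'
from look import *
from scipy.optimize import least_squares
def W(P,p):
    x,y,t=P; p=np.atleast_2d(p).astype(float); c,s=np.cos(t),np.sin(t)
    return np.c_[x+c*p[:,0]-s*p[:,1],y+s*p[:,0]+c*p[:,1],p[:,2]]
def knob(c,f): return np.array([0,0,.044])+.162*np.array([np.sin(f),np.sin(c)*np.cos(f),np.cos(c)*np.cos(f)])
E
python3 - <<'E'
from fit import *
np.set_printoptions(precision=4,suppress=True)
c=camera('top'); s=camera('side')
# subpixel-ish base corners
uv=np.array([(229,49),(440,113),(373,340),(153,273)])/2.6+[130,100]
m=np.array([(.2,.22,.018),(.2,-.095,.018),(-.135,-.095,.018),(-.135,.22,.018)])
r=least_squares(lambda P:(proj(c,W(P,m))-uv).ravel(),[.55,.0,-.3]); P=r.x; print('pose',P,r.fun)
g=np.array([(.042,.042,.108),(.042,-.042,.108),(-.042,-.042,.108),(-.042,.042,.108)])
print('plate crop px',(proj(c,W(P,g))-[130,100])*2.6)
print('base side px',proj(s,W(P,m)))
# dark-knob centroid
def kn(c,guess):
    g=c['frame'].max(2); h=(g<60).astype(np.uint8); n,l,st,ce=cv2.connectedComponentsWithStats(h)
    b=[(np.hypot(*(ce[i]-guess)),ce[i],st[i]) for i in range(1,n) if st[i,4]>15]; b.sort(key=lambda t:t[0]); return b[0]
k1=kn(c,(271,193)); k2=kn(s,(268,166)); print(k1,k2)
ku=np.r_[k1[1],k2[1]]
ku[:2]=(366/2.6+130,243/2.6+100)
q=least_squares(lambda a:np.r_[proj(c,W(P,knob(*a)))[0],proj(s,W(P,knob(*a)))[0]]-ku,[-.29,-.2]); print('yoke,lever',q.x,q.fun, W(P,knob(*q.x)))
for n,a in dict(neutralouter=(-.29,0),neutralin=(.29,0),home=(.29,-.35)).items(): print(n,W(P,knob(*a)),knob(*a))
E
```

```text
pose [ 0.5355  0.0005 -0.3194] [-0.8469 -1.3433  1.2242 -0.6876  0.2197  1.2915 -0.5853  0.5763]
plate crop px [[315.8291 178.9204]
 [378.2927 198.085 ]
 [359.3285 260.3229]
 [296.4255 240.9596]]
base side px [[164.1284 224.4764]
 [222.3847 168.7312]
 [302.2852 207.2765]
 [248.6787 273.0805]]
(np.float64(1.0517270254982913), array([270.0141, 193.3662]), array([266, 189,   9,  10,  71], dtype=int32)) (np.float64(0.6430251977634123), array([267.5568, 165.5341]), array([263, 161,  10,  11,  88], dtype=int32))
yoke,lever [-0.2616 -0.1795] [-0.1646  0.0126  0.0922 -0.2666] [[ 0.4951 -0.0296  0.198 ]]
neutralouter [[ 0.521  -0.0435  0.1992]] [ 0.     -0.0463  0.1992]
neutralin [[0.5501 0.0445 0.1992]] [0.     0.0463 0.1992]
home [[0.4965 0.0593 0.1898]] [-0.0555  0.0435  0.1898]
```

The fitted pose agrees with the side picture, and the lever is at about f = -0.18 on the outer leg. I'll plan a pose behind the knob and high up, with the fingers shut.

```bash
cat > go.py <<'E'
from fit import *
from scipy.spatial.transform import Rotation as R
np.set_printoptions(precision=4,suppress=True)
P=np.array([.5355,.0005,-.3194])
def rel(mx,my,z,P=P,yaw=None):
    "tool shift/turn from the present pose to mill (mx,my), world TCP z, tool x along mill x, tool down"
    o=get_obs(); R0=R.from_quat(np.roll(o['eef_rot'],-1)); t=P[2]
    Rt=R.from_matrix(np.array([[np.cos(t),np.sin(t),0],[np.sin(t),-np.cos(t),0],[0,0,-1]]))
    return R0.inv().apply(W(P,[mx,my,z])[0]-o['eef_pos']),(R0.inv()*Rt).as_rotvec()
def mill(p,P=P):
    c,s=np.cos(P[2]),np.sin(P[2]); d=np.array(p)-[P[0],P[1],0]; return np.array([c*d[0]+s*d[1],-s*d[0]+c*d[1],d[2]])
E
python3 -c "
from go import *
print(rel(-.10,-.04,.30)); print(W(P,[-.10,-.04,.3]))"
```

```text
(array([ 0.4084, -0.4469, -0.0437]), array([0.    , 0.    , 0.6093]))
[[ 0.428  -0.0061  0.3   ]]
```

```bash
python3 -m jog '[0.03,-0.03,-0.04,0,0,0.05,1, 0.07,-0.075,-0.044,0,0,0.15,1, 0.11,-0.12,-0.044,0,0,0.25,1, 0.15,-0.165,-0.044,0,0,0.35,1, 0.19,-0.21,-0.044,0,0,0.45,1, 0.23,-0.255,-0.044,0,0,0.55,1, 0.27,-0.3,-0.044,0,0,0.609,1, 0.31,-0.34,-0.044,0,0,0.609,1, 0.35,-0.38,-0.044,0,0,0.609,1, 0.38,-0.42,-0.044,0,0,0.609,1, 0.4,-0.44,-0.044,0,0,0.609,1, 0.408,-0.447,-0.044,0,0,0.609,1, 0.408,-0.447,-0.044,0,0,0.609,1, 0.408,-0.447,-0.044,0,0,0.609,1]'
python3 - <<'E'
from go import *
c=shot('wrist','w1'); print(np.array(c['extrinsics'])[:3]); print(get_obs()['eef_pos'],rel(-.1,-.04,.3))
for k in ['knob','gate','slow_slot']: print(k,[(np.round(d['xyz'],3).tolist(),round(d['confidence'],2)) for d in spot_in(c,k)[:2]])
E
```

```text
time_s: 3.35
eef_pos: [0.4273, -0.007, 0.3002]
eef_rot: [0.0, 0.987, -0.159, -0.0]
wrist_force: [0.1, -0.4, -0.6]
opening: -0.002
grasp_force: 0.0
[[-0.3153  0.906   0.2825  0.4997]
 [-0.949  -0.3013 -0.0931 -0.0296]
 [ 0.0008 -0.2974  0.9547  0.4184]]
[ 0.4273 -0.0071  0.3003] (array([ 0.0003, -0.0011,  0.0003]), array([ 0.0003,  0.    , -0.0013]))
knob [([0.496, -0.026, 0.213], 0.69)]
gate [([0.547, 0.06, 0.101], 0.69)]
slow_slot [([0.545, 0.064, 0.1], 0.55)]
```

View pics/w1.png

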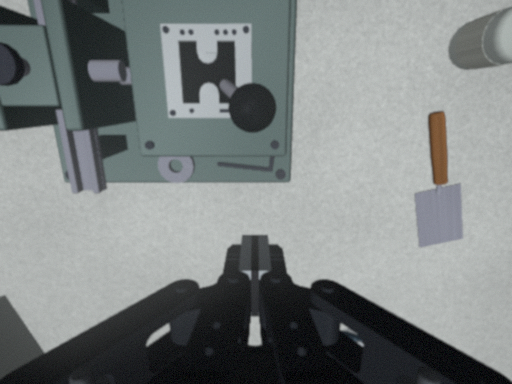

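The wrist view shows the plate corners at (162,24), (252,23), (253,118) and (168,119), and the knob at (252,108). Base corner is at (290,181). I'll refine the pose and lever angles from these.

Run:
```python
from go import *
c=camera('wrist')
g=np.array([(.042,.042,.108),(.042,-.042,.108),(-.042,.042,.108),(-.135,-.095,.018),(-.083,-.079,.100)])
uv=np.array([(162,24),(252,23),(168,119),(291,182),(285,156)],float)
print(proj(c,W(P,g))-uv)
r=least_squares(lambda p:(proj(c,W(p,g[:4]))-uv[:4]).ravel(),P); print(r.x,r.fun)
for Q in (P,r.x):
    q=least_squares(lambda a:proj(c,W(Q,knob(*a)))[0]-[252,108],[-.29,-.2]); print(q.x,knob(*q.x))
print(proj(c,get_obs()['eef_pos']-[0,0,.025]))
```

```text
[[ 3.7245  0.9037]
 [ 4.6382  1.9043]
 [ 5.468  -0.3047]
 [ 3.1603  1.5478]
 [ 5.8513  1.2796]]
[ 0.5377  0.0043 -0.3171] [-1.1588 -0.117  -0.1463  0.6652  1.2063 -1.1465  0.3087  0.7608]
[-0.2414 -0.1837] [-0.0296 -0.0381  0.1987]
[-0.2692 -0.1903] [-0.0306 -0.0423  0.1973]
[[256.5728 249.2423]]
```

```bash
sed -i 's/^P=.*/P=np.array([.5377,.0043,-.3175])/' go.py
python3 -m jog '[0.01,0,0.03,0,0,0,1, 0.02,0,0.06,0,0,0,1, 0.024,0,0.09,0,0,0,1, 0.024,0,0.097,0,0,0,1, 0.028,0,0.097,0,0,0,1, 0.032,0,0.097,0,0,0,1, 0.036,0,0.097,0,0,0,1, 0.04,0,0.097,0,0,0,1, 0.044,0,0.097,0,0,0,1, 0.048,0,0.097,0,0,0,1, 0.052,0,0.097,0,0,0,1, 0.056,0,0.097,0,0,0,1, 0.06,0,0.097,0,0,0,1, 0.064,0,0.097,0,0,0,1, 0.067,0,0.097,0,0,0,1, 0.067,0,0.097,0,0,0,1]'
cat > chk.py <<'E'
from go import *
tag=sys.argv[1]; o=get_obs(); print('tcp mill',mill(o['eef_pos']),'F',o['wrist_force'],o['time_s'])
def blob(c,lo,hi):
    h=(c['frame'].max(2)<45).astype(np.uint8); n,l,st,ce=cv2.connectedComponentsWithStats(h)
    return [(ce[i].round(1).tolist(),st[i].tolist()) for i in range(1,n) if lo<st[i,4]<hi]
for n in sys.argv[2:]:
    c=shot(n,tag+n); k=spot_in(c,'knob'); print(n,[(np.round(mill(d['xyz']),3).tolist(),round(d['confidence'],2)) for d in k[:2]])
    for a in [(-.29,-.19),(-.29,0),(0,0),(.29,0),(.29,-.35)]: print(a,proj(c,W(P,knob(*a)))[0])
E
python3 chk.py a wrist side top
```

```text
time_s: 5.6
eef_pos: [0.4914, -0.0272, 0.2033]
eef_rot: [-0.0, 0.987, -0.159, 0.0]
wrist_force: [-2.4, -0.0, 1.4]
opening: 0.001
grasp_force: 0.9
tcp mill [-0.0341 -0.0444  0.2033] F [-2.4465 -0.0497  1.3913] 5.6
wrist [([-0.001, -0.048, 0.215], 0.61)]
(-0.29, -0.19) [259.5175 260.8661]
(-0.29, 0) [261.7451 201.4105]
(0, 0) [149.3491 206.9943]
(0.29, 0) [ 46.6208 201.9327]
(0.29, -0.35) [ 86.6662 297.8837]
side [([-0.015, 0.109, 0.081], 0.66), ([-0.005, -0.025, 0.158], 0.55)]
(-0.29, -0.19) [267.8478 165.7098]
(-0.29, 0) [259.798  161.1661]
(0, 0) [251.3847 168.1373]
(0.29, 0) [242.7206 178.6104]
(0.29, -0.35) [258.5507 187.5922]
top []
(-0.29, -0.19) [270.5219 193.7532]
(-0.29, 0) [273.6562 184.3869]
(0, 0) [259.4755 179.7422]
(0.29, 0) [245.1879 175.7021]
(0.29, -0.35) [240.8178 193.239 ]
```

View pics/awrist.png

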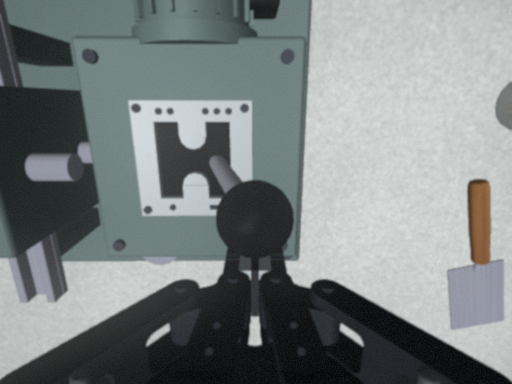

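The wrist view shows the knob at (255,219). Neutral projects to (262,201), so the lever still needs to go about 6–9 mm at the knob. I'll push 6 mm more and measure.

```bash
python3 -m jog '[0.002,0,0,0,0,0,1, 0.004,0,0,0,0,0,1, 0.006,0,0,0,0,0,1, 0.006,0,0,0,0,0,1]'; python3 chk.py b wrist | grep -v '29, -'
python3 - <<'E'
from go import *
im=cv2.imread('pics/bwrist.png'); c=camera('wrist')
for f,col in ((-.06,(0,0,255)),(-.03,(0,255,255)),(0,(0,255,0))):
    k=knob(-.29,f); piv=np.array([0,0,.044]); 
    a=piv+(k-piv)*.42
    for p in (a,k):
        u=proj(c,W(P,p))[0]; print(f,u); cv2.circle(im,tuple(int(round(v)) for v in u),1,col,-1)
print(proj(c,W(P,[[.042,.042,.108],[.042,-.042,.108],[-.042,.042,.108],[0,-.018,.108],[0,.018,.108]])))
cv2.imwrite('pics/b2.png',cv2.resize(im[70:270,100:320],None,fx=3,fy=3,interpolation=cv2.INTER_CUBIC))
E
```

```text
time_s: 6.4
eef_pos: [0.4971, -0.029, 0.2033]
eef_rot: [-0.0, 0.987, -0.159, 0.0]
wrist_force: [-1.6, 0.6, 2.3]
opening: -0.002
grasp_force: 1.0
tcp mill [-0.0282 -0.0444  0.2033] F [-1.557   0.6175  2.3235] 6.4
wrist [([0.003, -0.046, 0.212], 0.97), ([0.023, 0.036, 0.1], 0.7)]
(-0.29, 0) [261.6917 214.1787]
(0, 0) [150.9112 220.3608]
(0.29, 0) [ 49.5393 214.7539]
-0.06 [222.0062 174.4687]
-0.06 [261.4096 233.947 ]
-0.03 [221.9327 171.7743]
-0.03 [261.6125 224.1415]
0 [221.8428 169.0424]
0 [261.7181 213.9668]
[[130.3834 108.9524]
 [252.6296 108.8458]
 [144.1998 222.1284]
 [220.0206 168.6862]
 [170.7008 168.7756]]
```

View pics/b2.png

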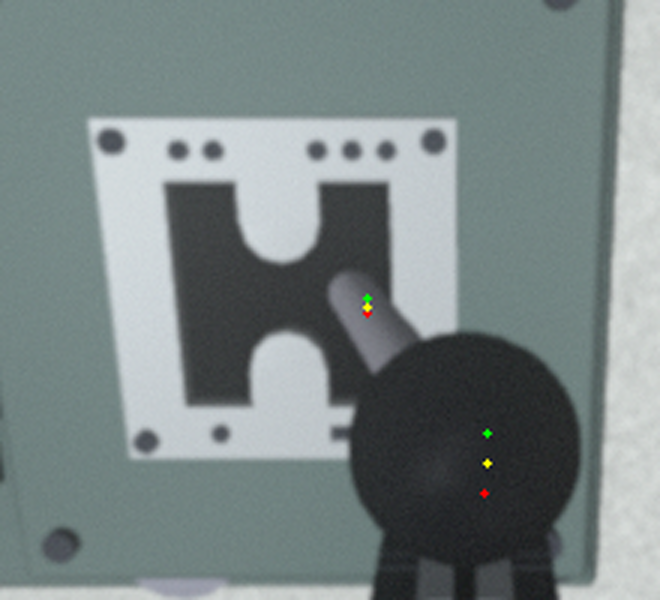

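The knob centre is at crop (465,447), about 2 mm short of neutral. The slow slot has the single dot at the lower left, as expected. I'll nudge 2 mm, back off and go round to the outer side.

```bash
python3 -m jog '[0.002,0,0,0,0,0,1, 0.002,0,0,0,0,0,1, -0.01,0,0,0,0,0,1, -0.025,0.01,0,0,0,0,1, -0.03,0.03,0,0,0,0,1, -0.025,0.05,0,0,0,0,1, 0,0.052,0,0,0,0,1, 0.02,0.052,0,0,0,0,1, 0.028,0.052,0,0,0,0,1, 0.028,0.052,0,0,0,0,1, 0.028,0.052,0,0,0,0,1]'
cat > kn.py <<'E'
from go import *
o=get_obs(); print('tcp mill',mill(o['eef_pos']),'F',o['wrist_force'],o['time_s'])
cs=[]
for n in sys.argv[3:]:
    c=camera(n); g0=proj(c,W(P,knob(float(sys.argv[1]),float(sys.argv[2]))))[0]
    h=(c['frame'].max(2)<(60 if n!='wrist' else 45)).astype(np.uint8)
    r=(proj(c,W(P,knob(0,0))+[[0,0,.017]])[0]-proj(c,W(P,knob(0,0)))[0])
    dt=cv2.distanceTransform(h,cv2.DIST_L2,5); yy,xx=np.mgrid[:384,:512]; rad=45 if n=='wrist' else 8
    dt[(xx-g0[0])**2+(yy-g0[1])**2>rad**2]=0; i=np.argwhere(dt>dt.max()-.7).mean(0)[::-1]
    print(n,'guess',g0,'seen',i,'r',dt.max()); cs.append((c,i,1 if n=='wrist' else 4))
q=least_squares(lambda a:np.concatenate([(proj(c,W(P,knob(*a)))[0]-i)*w for c,i,w in cs]),[float(v) for v in sys.argv[1:3]])
print('yoke,lever',q.x,'mill',knob(*q.x),'res',q.fun)
E
python3 kn.py -.27 0 wrist; python3 kn.py -.27 0 side
```

```text
time_s: 7.92
eef_pos: [0.5065, -0.0867, 0.2031]
eef_rot: [-0.0, 0.987, -0.159, -0.0]
wrist_force: [-0.2, -0.7, -0.8]
opening: -0.001
grasp_force: 0.0
tcp mill [-0.0013 -0.0962  0.2031] F [-0.2141 -0.7391 -0.8189] 7.925
wrist guess [142.3314 269.8128] seen [155.5  301.75] r 22.378296
yoke,lever [-0.2945 -0.1178] mill [-0.019  -0.0467  0.1979] res [ 0. -0.]
tcp mill [-0.0012 -0.0962  0.2032] F [ 0.3251  0.0411 -0.6593] 7.975
side guess [259.2435 161.5219] seen [259.6667 160.6667] r 4.9968996
yoke,lever [-0.3051  0.0127] mill [ 0.0021 -0.0487  0.1985] res [0. 0.]
```

```bash
cat > hc.py <<'E'
from go import *
c=shot('wrist',sys.argv[1]); g=cv2.cvtColor(c['frame'],cv2.COLOR_RGB2GRAY)
h=cv2.HoughCircles(cv2.medianBlur(g,5),cv2.HOUGH_GRADIENT,1,20,param1=80,param2=14,minRadius=30,maxRadius=46)
for u in h[0][:4]:
    q=least_squares(lambda a:proj(c,W(P,knob(*a)))[0]-u[:2],[-.2,0]).x; print(u,'yoke,lever',q,knob(*q))
E
python3 hc.py c1
```

```text
[140.5 272.5  39.9] yoke,lever [-0.2641 -0.0071] [-0.0011 -0.0423  0.2004]
[471.5 142.5  33.5] yoke,lever [-1.3594  0.1776] [ 0.0286 -0.1559  0.0775]
[508.5 146.5  30.7] yoke,lever [-1.3553  0.1568] [ 0.0253 -0.1563  0.0782]
[36.5 56.5 30.7] yoke,lever [0.0088 0.6127] [0.0932 0.0012 0.1765]
```

View pics/c1.png

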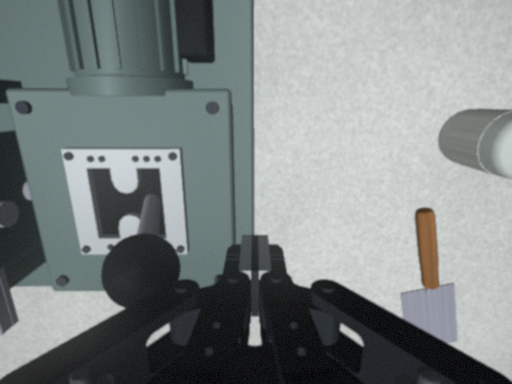

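The knob is at (141,272), which gives lever ≈ 0: neutral. Now I'll push across, half way first.

```bash
python3 -m jog '[0.001,-0.01,0,0,0,0,1, 0.001,-0.016,0,0,0,0,1, 0.001,-0.02,0,0,0,0,1, 0.001,-0.024,0,0,0,0,1, 0.001,-0.028,0,0,0,0,1, 0.001,-0.032,0,0,0,0,1, 0.001,-0.036,0,0,0,0,1, 0.001,-0.04,0,0,0,0,1, 0.001,-0.044,0,0,0,0,1, 0.001,-0.048,0,0,0,0,1]';python3 -m jog '[0,-0.003,0,0,0,0,1, 0,-0.006,0,0,0,0,1]'; python3 hc.py c2|head -2; python3 kn.py -.05 0 side
```

```text
time_s: 9.32
eef_pos: [0.5232, -0.0416, 0.2032]
eef_rot: [-0.0, 0.987, -0.159, -0.0]
wrist_force: [0.1, -2.9, 2.0]
opening: 0.003
grasp_force: 1.5
time_s: 9.57
eef_pos: [0.5251, -0.0359, 0.2032]
eef_rot: [-0.0, 0.987, -0.159, -0.0]
wrist_force: [-1.9, -3.7, 2.7]
opening: 0.003
grasp_force: 1.5
[186.5 281.5  39.7] yoke,lever [-0.0649 -0.0053] [-0.0009 -0.0105  0.2057]
tcp mill [ 0.0005 -0.0419  0.2032] F [-1.5866 -2.0127  2.4074] 9.625
side guess [252.8777 166.6659] seen [254.125 164.75 ] r 5.6
yoke,lever [-0.1114  0.0131] mill [ 0.0021 -0.018   0.205 ] res [0. 0.]
```

Crossing cleanly, with under 5 N.

```bash
python3 -m jog '[0,-0.004,0,0,0,0,1, 0,-0.008,0,0,0,0,1, 0,-0.012,0,0,0,0,1, 0,-0.016,0,0,0,0,1, 0,-0.02,0,0,0,0,1, 0,-0.024,0,0,0,0,1, 0,-0.028,0,0,0,0,1, 0,-0.032,0,0,0,0,1, 0,-0.036,0,0,0,0,1, 0,-0.04,0,0,0,0,1, 0,-0.044,0,0,0,0,1, 0,-0.048,0,0,0,0,1, 0,-0.051,0,0,0,0,1]';python3 -m jog '[0,-0.002,0,0,0,0,1, 0,-0.004,0,0,0,0,1]'; python3 hc.py c3|head -2; python3 kn.py .26 0 side
```

```text
time_s: 11.3
eef_pos: [0.5409, 0.0125, 0.2031]
eef_rot: [0.0, 0.987, -0.159, -0.0]
wrist_force: [-0.4, -2.4, -1.4]
opening: 0.001
grasp_force: 1.1
time_s: 11.55
eef_pos: [0.5422, 0.0161, 0.2032]
eef_rot: [0.0, 0.987, -0.159, -0.0]
wrist_force: [-1.4, -2.0, -1.6]
opening: -0.002
grasp_force: 1.1
[189.5 273.5  36.6] yoke,lever [ 0.2761 -0.0022] [-0.0004  0.0442  0.1999]
[  5.5 265.5  41. ] yoke,lever [ 0.9621 -0.0942] [-0.0152  0.1323  0.1362]
tcp mill [0.0006 0.0129 0.2033] F [-0.9977 -1.2258 -1.5895] 11.6
side guess [243.6019 177.3893] seen [243.75  176.875] r 5.3938
yoke,lever [0.2492 0.0039] mill [0.0006 0.04   0.201 ] res [0. 0.]
```

```bash
python3 -m jog '[0,-0.002,0,0,0,0,1, 0,-0.002,0,0,0,0,1, 0,0.012,0,0,0,0,1, 0.005,0.022,0,0,0,0,1, 0.03,0.022,0.005,0,0,0,1, 0.046,0.015,0.005,0,0,0,1, 0.046,-0.01,0.005,0,0,0,1, 0.046,-0.03,0.005,0,0,0,1, 0.046,-0.031,0.005,0,0,0,1, 0.046,-0.031,0.005,0,0,0,1]'; python3 hc.py c4|head -3; python3 kn.py .27 0 side
```

```text
time_s: 12.9
eef_pos: [0.5955, 0.0308, 0.1983]
eef_rot: [0.0, 0.987, -0.159, -0.0]
wrist_force: [-0.1, 0.0, -0.6]
opening: 0.0
grasp_force: 0.0
[ 79.5 337.5  31.9] yoke,lever [ 0.9876 -0.1811] [-0.0292  0.133   0.1317]
[336.5 356.5  30.3] yoke,lever [0.0388 0.0504] [0.0082 0.0063 0.2057]
tcp mill [0.0467 0.043  0.1983] F [ 0.097  -0.2361  0.326 ] 12.95
side guess [243.3074 177.7932] seen [243. 178.] r 5.6
yoke,lever [0.2765 0.0027] mill [0.0004 0.0442 0.1998] res [-0. -0.]
```

View pics/c4.png

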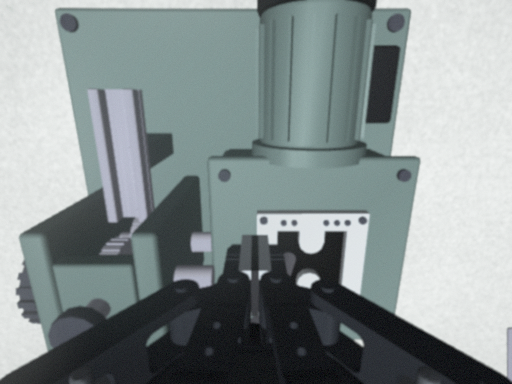

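The knob is hidden by the fingers. The side view gives yoke 0.277 and lever 0.003, so the lever is in the roll-side leg. I'll push towards the slow slot.

```bash
python3 -m jog '[-0.01,0,0,0,0,0,1, -0.018,0,0,0,0,0,1, -0.022,0,0,0,0,0,1, -0.026,0,0,0,0,0,1, -0.03,0,0,0,0,0,1, -0.034,0,0,0,0,0,1]';python3 -m jog '[-0.004,0,0,0,0,0,1, -0.008,0,0,0,0,0,1, -0.012,0,0,0,0,0,1, -0.016,0,0,0,0,0,1, -0.02,0,0,0,0,0,1, -0.024,0,0,0,0,0,1, -0.028,0,0,0,0,0,1, -0.031,0,0,0,0,0,1]'; python3 kn.py .29 -.3 side
```

```text
time_s: 13.75
eef_pos: [0.5636, 0.0417, 0.1987]
eef_rot: [-0.0, 0.987, -0.159, 0.0]
wrist_force: [2.3, -2.5, 1.0]
opening: -0.001
grasp_force: 1.1
time_s: 14.75
eef_pos: [0.5355, 0.0513, 0.1982]
eef_rot: [-0.0, 0.987, -0.159, 0.002]
wrist_force: [10.3, 0.2, -5.3]
opening: 0.003
grasp_force: 4.3
tcp mill [-0.0168  0.044   0.1982] F [10.3203  0.1824 -5.2625] 14.75
side guess [256.2778 186.1373] seen [254.8 185.6] r 5.3938
yoke,lever [ 0.2966 -0.2716] mill [-0.0435  0.0456  0.1932] res [ 0. -0.]
```

```bash
python3 -m jog '[0,0,0,0,0,0,1]'; python3 -m jog '[-0.002,0,0,0,0,0,1,-0.002,0,0,0,0,0,1]';  python3 kn.py .29 -.3 side;python3 -c "
from go import *
c=shot('side','d1');im=cv2.imread('pics/d1.png')[120:240,200:320]
cv2.imwrite('pics/d1c.png',cv2.resize(im,None,fx=5,fy=5,interpolation=cv2.INTER_CUBIC))"
```

```text
time_s: 14.92
eef_pos: [0.5338, 0.0518, 0.1982]
eef_rot: [-0.0, 0.987, -0.159, -0.0]
wrist_force: [2.0, 0.7, 0.2]
opening: -0.001
grasp_force: 0.9
time_s: 15.18
eef_pos: [0.5323, 0.0521, 0.1981]
eef_rot: [-0.0, 0.987, -0.159, 0.0]
wrist_force: [5.8, 0.7, -4.9]
opening: 0.001
grasp_force: 2.6
tcp mill [-0.0201  0.0438  0.1981] F [ 5.7696  0.6813 -4.8551] 15.175
side guess [256.2778 186.1373] seen [255.     186.8333] r 5.3938
yoke,lever [ 0.3159 -0.2877] mill [-0.046   0.0483  0.1917] res [0. 0.]
```

View pics/d1c.png

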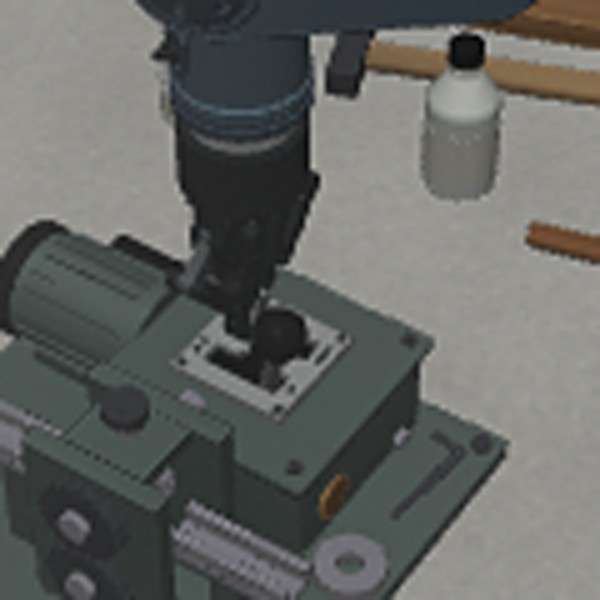

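The lever is in the roll-side leg and moving at low force; the higher reading was stick-slip. I'll go on gently until it meets the stop.

```bash
python3 -m jog '[-0.002,0,0,0,0,0,1,-0.004,0,0,0,0,0,1,-0.004,0,0,0,0,0,1]'; python3 -m jog '[-0.001,0,0,0,0,0,1,-0.002,0,0,0,0,0,1,-0.002,0,0,0,0,0,1]';python3 -m jog '[-0.001,0,0,0,0,0,1,-0.001,0,0,0,0,0,1]';  python3 kn.py .29 -.33 side
```

```text
time_s: 15.65
eef_pos: [0.5277, 0.0534, 0.198]
eef_rot: [0.0, 0.987, -0.159, -0.001]
wrist_force: [0.5, -0.1, -1.0]
opening: 0.001
grasp_force: 0.6
time_s: 16.02
eef_pos: [0.5264, 0.0537, 0.1982]
eef_rot: [0.0, 0.987, -0.159, 0.0]
wrist_force: [3.0, -2.2, -3.5]
opening: -0.001
grasp_force: 1.9
time_s: 16.27
eef_pos: [0.5256, 0.0539, 0.1983]
eef_rot: [0.0, 0.987, -0.159, 0.0]
wrist_force: [3.5, -2.6, -3.9]
opening: 0.002
grasp_force: 2.2
tcp mill [-0.027   0.0434  0.1983] F [ 3.5375 -2.6261 -3.8576] 16.275
side guess [257.6431 187.0045] seen [256.5 188.5] r 5.3938
yoke,lever [ 0.3286 -0.3281] mill [-0.0522  0.0495  0.1892] res [-0.  0.]
```

```bash
for i in 1; do :; done
python3 -m jog '[-0.001,0,0,0,0,0,1,-0.001,0,0,0,0,0,1]'|egrep 'pos|force'; python3 -m jog '[-0.001,0,0,0,0,0,1,-0.001,0,0,0,0,0,1]'|egrep 'pos|force';python3 -m jog '[-0.001,0,0,0,0,0,1,-0.001,0,0,0,0,0,1]'|egrep 'pos|force';  python3 kn.py .29 -.35 side
```

```text
eef_pos: [0.5246, 0.0543, 0.1983]
wrist_force: [3.8, -1.4, -4.0]
grasp_force: 2.4
eef_pos: [0.5237, 0.0546, 0.1983]
wrist_force: [3.0, -3.0, -3.5]
grasp_force: 2.4
eef_pos: [0.5232, 0.0547, 0.1983]
wrist_force: [6.7, -4.6, -5.8]
grasp_force: 3.6
tcp mill [-0.0295  0.0433  0.1983] F [ 6.7436 -4.6425 -5.7904] 17.075
side guess [258.5507 187.5922] seen [257.2 188.6] r 5.3938
yoke,lever [ 0.3227 -0.3398] mill [-0.054   0.0484  0.1888] res [0. 0.]
```

```bash
python3 -m jog '[-0.001,0,0,0,0,0,1,-0.001,0,0,0,0,0,1]'|egrep 'pos|force'; python3 kn.py .29 -.35 side
```

```text
eef_pos: [0.5222, 0.055, 0.1983]
wrist_force: [6.4, -3.3, -5.1]
grasp_force: 3.4
tcp mill [-0.0305  0.0433  0.1983] F [ 6.4049 -3.3117 -5.0549] 17.375
side guess [258.5507 187.5922] seen [257.2 188.6] r 5.3938
yoke,lever [ 0.3227 -0.3398] mill [-0.054   0.0484  0.1888] res [0. 0.]
```

```bash
python3 -m jog '[-0.001,0,0,0,0,0,1,-0.001,0,0,0,0,0,1]'|egrep 'pos|wrist'; python3 -m jog '[-0.001,0,0,0,0,0,1,-0.001,0,0,0,0,0,1]'|egrep 'pos|wrist';  python3 kn.py .29 -.35 side
```

```text
eef_pos: [0.5216, 0.0551, 0.1983]
wrist_force: [8.7, -4.2, -7.5]
eef_pos: [0.5212, 0.0551, 0.1983]
wrist_force: [10.7, -5.9, -8.7]
tcp mill [-0.0316  0.0431  0.1983] F [10.7331 -5.9251 -8.7004] 17.925
side guess [258.5507 187.5922] seen [256.4286 188.7143] r 5.3938
yoke,lever [ 0.3331 -0.3291] mill [-0.0524  0.0501  0.1889] res [-0.  0.]
```

```bash
python3 -m jog '[-0.001,0,0,0,0,0,1,-0.001,0,0,0,0,0,1]'|egrep 'pos|wrist'
python3 -m jog '[0.004,0,0,0,0,0,1,0.02,0,0,0,0,0,1,0.045,0,0,0,0,0,1,0.06,0,-0.02,0,0,0,1,0.06,0.03,-0.06,0,0,0,1,0.03,0.07,-0.1,0,0,0,1,-0.03,0.07,-0.1,0,0,0,1,-0.06,0.05,-0.1,0,0,0,1,-0.07,0.04,-0.1,0,0,0,1,-0.07,0.04,-0.1,0,0,0,1,-0.07,0.04,-0.1,0,0,0,1]'
python3 hc.py e1|head -3; python3 kn.py .29 -.35 side; python3 -c "
import cv2
im=cv2.imread('pics/e1.png'); cv2.imwrite('pics/e1c.png',cv2.resize(im,None,fx=1.5,fy=1.5,interpolation=cv2.INTER_CUBIC))"
```

```text
eef_pos: [0.5207, 0.0552, 0.1982]
wrist_force: [12.8, -6.8, -11.7]
time_s: 19.6
eef_pos: [0.4406, 0.04, 0.2983]
eef_rot: [0.0, 0.987, -0.159, -0.0]
wrist_force: [-0.2, -0.1, -0.5]
opening: -0.001
grasp_force: 0.0
[57.5 69.5 32.9] yoke,lever [1.1313 0.0288] [0.0047 0.1465 0.1129]
[71.5 50.5 31.9] yoke,lever [1.1224 0.106 ] [0.0171 0.1452 0.1138]
[254.5 272.5  31.3] yoke,lever [ 0.0599 -1.1954] [-0.1507  0.0036  0.1033]
tcp mill [-0.1034  0.0035  0.2982] F [-0.138   0.3949  0.1114] 19.65
side guess [258.5507 187.5922] seen [256.8333 188.6667] r 5.3938
yoke,lever [ 0.3279 -0.3349] mill [-0.0532  0.0493  0.1888] res [0. 0.]
```

View pics/e1c.png

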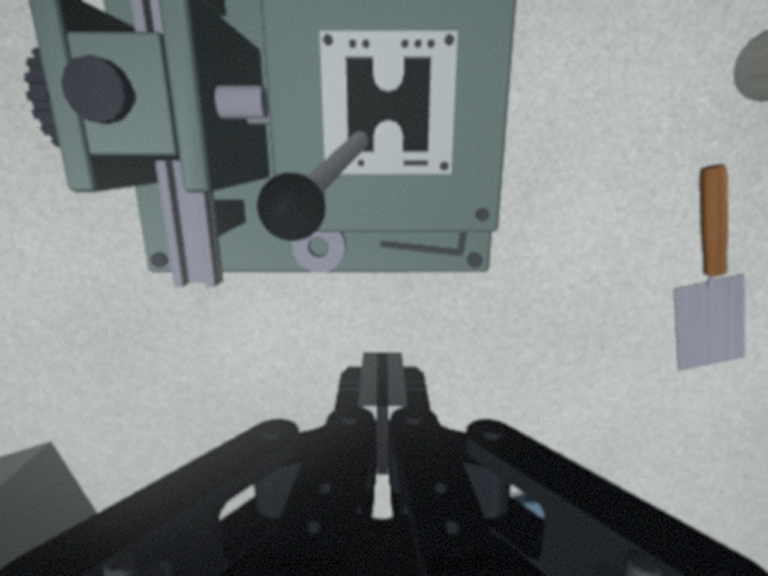

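The lever stands in the single-dot slot, with the knob at (194.5,137.5). One last numeric check that it is fully home.

Run:
```python
from go import *
c=camera('wrist')
g=np.array([(.042,.042,.108),(.042,-.042,.108),(-.042,-.042,.108),(-.135,-.095,.018)])
uv=np.array([(319,31),(458,29),(452,174),(489,271)])/1.5
r=least_squares(lambda p:(proj(c,W(p,g))-uv).ravel(),P); print(r.x,r.fun)
for Q in (P,r.x):
    q=least_squares(lambda a:proj(c,W(Q,knob(*a)))[0]-[194.5,137.5],[.29,-.3]); print(q.x,knob(*q.x))
```

```text
[ 0.5377  0.0044 -0.3159] [ 0.3205 -0.2993 -0.4005  0.5923 -0.4233 -0.8688  0.7072  0.7324]
[ 0.333  -0.3425] [-0.0544  0.0499  0.1882]
[ 0.3329 -0.3415] [-0.0543  0.0499  0.1883]
```

```bash
python3 -c "
from bench import *
print(hand_in())"
```

```text
the job is handed in; nothing more can be done
None
```

The lever is in the single-dot slow slot, pushed against its end stop at about -0.34 rad. It went there via neutral with the fingertips only, highest force reading about 19 N. The robot has let go and is clear, nothing else was touched as far as I could see, and the job was handed in at about 20 s.

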